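# Scan the square shaker

## Robot

A 6-joint arm with a two-finger parallel gripper is mounted at the origin on the work surface. World frame = base frame: x ahead of the robot, y to its left, z up, the work surface at z = 0. Lengths are in m, angles in rad, forces in N, time in s.
With the tool pointing down it reaches from about 0.3 to 0.775 m from the base axis. Payload 14.6 kg.
Tool frame: the origin (TCP) lies at the very end of the fingers, on their centre line; the grasp point (between the pads) lies 19 mm behind it; z points along the fingers, y is the line along which they close (so a half turn about z gives the same grasp; the last joint's range is limited). The gripper opens to 94 mm and grips with 3 to 60 N. Pads are 16 mm wide; open, the fingers measure 119 mm over their backs; the gripper's body (75 mm by 177 mm) begins 78 mm behind the grasp point.
Start: joints at [1.047, 0.3, 1.521, -0, 1.321, -0.067], TCP at [0.243, 0.494, 0.205] pointing down, gripper open.
Joint ranges: [-3.03, 3.03], [-0.79, 2.21], [0.23, 2.52], [-1.04, 4.18], [0, 3.07], [-2.55, 2.55]. Speed limits (rad/s): [2.22, 2.22, 2.57, 3.14, 3.14, 3.14].

## Interface

Orientations are given as [roll, pitch, yaw] about the fixed x, y, z axes, in that order (R = Rz(yaw) Ry(pitch) Rx(roll)).
In Python, from station import ctrl gives the robot as it stands. The module is installed in compiled form; this text tells all that it offers.
- The arm moves only by the tool play_rows, never from a script. Its argument "commands" is a list of rows, each a list of 7 numbers: the shift along the tool's x, y, z in m, then the turn, a rotation vector about the tool's x, y, z in degrees, then the closure, from -1 (fully open) to 1 (shut). A call has 1 to 20 rows; each row shifts and turns the commanded pose from where the row before left it, along the tool's axes as they then stand; what a row does not reach is not made up. A row lasts 1/12 s, in which the tool goes at most 41.7 mm and 7.16 degrees, less where a joint would pass 70% of its speed; a pose out of reach is approached as far as the arm can. A call is refused whole if a number of a shift passes 0.0417 or a number of a turn 7.16, either way. A call with a gripper value outside its range is refused whole. The fingers move at their own pace and stop on an object; "force" is the grip in N (left out, the last holds). Time passes only in rows, so rows that do not move let the fingers close. It gives the time, the measured TCP pose, the force, the opening and the grip force at its end, in the units of the state.
- ctrl.get_obs(): the state, without advancing time (a new reading comes with each control period).
- ctrl.camera(name): name is "side" or "top" or "wrist"; returns the picture (420x560x3 uint8, blue, green, red); there is no depth.
- ctrl.camera_model(name): a dict with "fx", "fy", "cx", "cy" (pixels), "distortion" ([k1, k2, p1, p2, k3] as OpenCV has them; the pictures are not rectified), "rvec" (rotation vector, rad) and "tvec" (3), from world to camera coordinates, as OpenCV has them. Camera axes: x right, y down, z forward; pixel columns grow to the right and rows downward; lengths in m; the calibration is good to about 2 mm. A picture is of the moment at which its call begins: read the wrist's pose just before it. camera_model takes no time and is no camera call; for the wrist camera it gives the pose at the moment of the call.
- ctrl.hand_in(): hands the job in; it is judged then, once.
The state is a dict: "time_s": time; "qpos": joint angles; "joint_vel": joint speeds; "tau": joint torques, N m; "ee_pos": TCP position; "eef_rot": TCP orientation; "force": force on the tool from outside, world axes, zero at the start; "moment": the same for the moment, N m; "grip_width": finger opening in m; "grip_force": force on a finger pad.
Only numpy, scipy, OpenCV 4.12 (cv2) and the standard library are available. Lean on these libraries where they do the work, as an engineer would, in place of code of your own. Each camera call takes 0.05 s, during which the arm holds its last target. There are 200 camera calls.

## Task

Pick up the hand scanner and hold it level and steady in the air with its window straight over the code label on the lid of the square shaker, about 5 cm above it, for two seconds. Then set the scanner down again on its rest mat, lengthwise and wholly on the mat, without dropping it. Leave the square shaker standing where it is.

Things in the scene. Friction and masses are not known exactly. Their poses are not given: they have to be found in the camera images.
- scanner: Hand-held code scanner lying flat, 170 mm long. Origin at the middle of its flat underside; x points along it towards the head, z up out of its top. Straight black handle from x = -85 to +29 mm, 28 mm wide (along y), 36 mm high; white head from x = +29 to +85 mm, 50 mm wide, 40 mm high. 0.13 to 0.23 kg, balancing about the origin: grip the handle across its width near the origin.
- window (a point): Centre of the scanner's window, in the underside of the head, 60 mm ahead of the scanner's origin along its x and level with the underside. Same axes as the scanner; it looks out of the underside, along -z.
- code_label (a point): Centre of the code label (36 mm square, bars on white) on the 50 mm square dark lid of the square glass shaker, 130 mm above the counter, z up. The loose shaker stands upright in one of three slots (74 mm apart along y) of a low grey shelf at the far counter edge; round, round-lidded shakers 0 to 6 mm lower, also labelled, fill the others. All else on the counter is under 106 mm tall.
- rest_mat: Fixed grey plastic rest mat, 220 mm long (x) by 130 mm wide (y), 6 mm thick, lying on the counter; the scanner starts on it. Origin at the centre of its underside, x along its length. Nothing else stands on the mat or within 25 mm of the scanner's handle.
Mind the look-alikes: they are no part of the job. What is shaped like the part that bears code_label but purple is not meant. Of the things that look like the scanner, the larger one is meant.

How it is judged:
By the outcome, as a careful person would: the job done as asked, in the order asked, and still so for the second after the job is handed in, with the robot touching nothing.
It also fails if it takes over 43 s, if anything falls off the work surface, if the arm or the gripper's body presses on something with over 40 N, if the wrist force passes 120 N, or if a joint passes its speed limit or range.

## Working session

There is one attempt and no reset: what is moved stays moved. The work goes in short steps, Python scripts to look and compute and a tool call to move; the robot and the scene stay as the last step left them, time stands still between calls to the robot, and variables do not carry over. Pictures are saved under pics/ and viewed, at most 10 in all, crops included, and the job is handed in when it is done.

Besides the shell and the picture viewer there is one more tool, called after "Call:" by a JSON object that holds its "fn" and its "kwargs", one argument or row to a line. play_rows: Moves the arm, as the interface text tells. Its arguments: {"type":"object","properties":{"commands":{"type":"array","items":{"type":"array","items":{"type":"number"}}},"force":{"type":"number"}},"required":["commands"]}

```bash
mkdir -p pics; cat > h.py <<'E'
import numpy as np, cv2
from station import ctrl
def model(n):
    m=ctrl.camera_model(n); K=np.array([[m['fx'],0,m['cx']],[0,m['fy'],m['cy']],[0,0,1.]])
    return K,np.array(m['distortion']),np.array(m['rvec'],float),np.array(m['tvec'],float)
def snap(n,f):
    im=ctrl.camera(n).copy(); cv2.imwrite('pics/'+f+'.png',im); return im
def cast(M,px,z):
    K,d,r,t=M; p=cv2.undistortPoints(np.array(px,float).reshape(-1,1,2),K,d).reshape(-1,2)
    R=cv2.Rodrigues(r)[0]; c=-R.T@t.ravel(); v=np.c_[p,np.ones(len(p))]@R
    return c+v*((z-c[2])/v[:,2])[:,None]
def proj(M,P): return cv2.projectPoints(np.array(P,float).reshape(-1,1,3),M[2],M[3],M[0],M[1])[0].reshape(-1,2)
E
python3 - <<'E'
from h import *
a=snap('top','top0'); b=snap('side','side0')
for n in('top','side'):
    M=model(n); R=cv2.Rodrigues(M[2])[0]; print(n,M[0][0,0],-R.T@M[3].ravel(),R[2])
print(ctrl.get_obs())
E
```

```text
top 426.62452253231555 [ 0.45837272 -0.05474955  0.84250791] [ 0.07958221  0.02644099 -0.99647757]
side 509.37462188153836 [ 0.13811299 -0.64299965  0.70424771] [ 0.3958886   0.63677948 -0.66165256]
{'time_s': 0.1, 'qpos': array([ 1.04740807e+00,  3.00409163e-01,  1.52153847e+00,  2.72848483e-06,
        1.32067827e+00, -6.65967498e-02]), 'joint_vel': array([-1.65109602e-03, -1.97964699e-03, -3.18644630e-03,  3.37623076e-04,
       -5.59638898e-05, -1.10898684e-03]), 'tau': array([ 2.11484650e-03, -5.32649660e+01, -3.53284800e+01,  7.09625054e-02,
        2.34472216e-02, -7.09885126e-05]), 'ee_pos': array([0.24246996, 0.49340268, 0.20493832]), 'eef_rot': array([-3.14056187e+00, -7.13972775e-05,  2.68480044e+00]), 'force': array([-0.62397195,  0.73495184, -0.08398914]), 'moment': array([0.01532195, 0.03650357, 0.00124775]), 'grip_force': 0.0, 'grip_width': 0.0941551461605548}
```

View pics/top0.png

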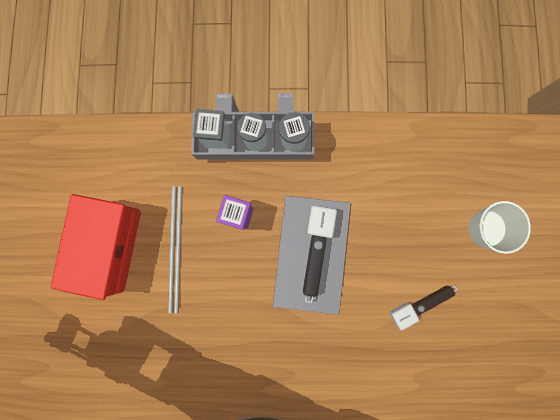

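View pics/side0.png

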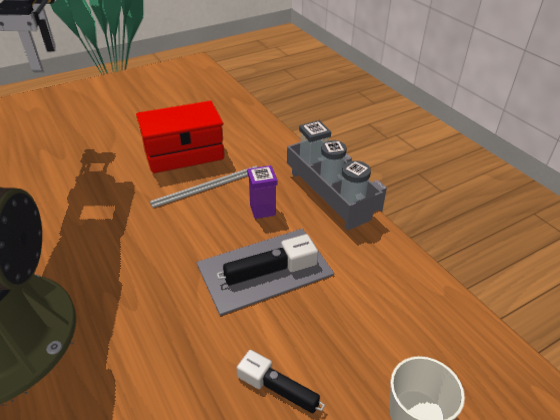

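The top picture shows the big scanner on the mat: head at about (322,221), handle down to (312,295). The small look-alike scanner is at (422,308). Three shakers stand in the shelf at (208,124), (252,127) and (294,128), and a purple square one is at (235,212). The label meant is the one on the square dark lid at (208,124). The scanner meant is the larger one, on the mat. I'll confirm both in one crop.

```bash
cat > m.py <<'E'
from h import *
a=cv2.imread('pics/top0.png'); b=cv2.imread('pics/side0.png'); T=model('top'); S=model('side')
cv2.imwrite('pics/crop1.png',cv2.resize(a[90:320,180:360],None,fx=2.6,fy=2.6,interpolation=cv2.INTER_CUBIC))
hsv=cv2.cvtColor(a,cv2.COLOR_BGR2HSV)
def big(mask,box,close=3):
    x0,y0,x1,y1=box; m=np.zeros_like(mask); m[y0:y1,x0:x1]=mask[y0:y1,x0:x1]
    m=cv2.morphologyEx(m,cv2.MORPH_CLOSE,np.ones((close,close)))
    return max(cv2.findContours(m,0,2)[0],key=cv2.contourArea)
def white(im,v=165):
    h=cv2.cvtColor(im,cv2.COLOR_BGR2HSV); return cv2.inRange(h,(0,0,v),(180,60,255))
def rect(c,z,M):
    p=cast(M,c.reshape(-1,2),z)[:,:2]; r=cv2.minAreaRect((p*1000).astype(np.float32)); return np.round(r[0],1),np.round(r[1],1),round(r[2],1)
print('label top',rect(big(white(a),(190,108,228,140),5),.13,T))
print('label side',rect(big(white(b),(296,118,332,140),5),.13,S))
print('head top',rect(big(white(a),(300,200,345,243),7),.046,T))
print('head side',rect(big(white(b,185),(275,230,325,275)),.046,S))
dark=cv2.inRange(hsv,(0,0,0),(180,255,60))
print('handle',rect(big(dark,(295,230,335,300)),.042,T))
print('lid',rect(big(cv2.inRange(hsv,(0,0,0),(180,90,85))|white(a),(185,105,226,140)),.13,T))
print('mat',cast(T,[(287,196),(351,203),(341,314),(273,307)],.006).round(3).tolist())
m=cv2.inRange(hsv,(90,0,85),(150,70,150)); print('mat mask',rect(big(m,(265,190,360,320),25),.006,T))
print('shelf corners',cast(T,[(193,113),(313,113)],.04).round(3).tolist(), 'purple',rect(big(white(a),(215,195,250,230),5),.1,T))
E
python3 m.py
```

```text
label top (array([669.4,  94.4]), array([46. , 44.3]), 85.8)
label side (array([666. ,  90.3]), array([37.2, 34. ]), 85.2)
head top (array([ 495.5, -108.8]), array([48.6, 67. ]), 81.0)
head side (array([ 501.5, -113.1]), array([46.7, 52.8]), 80.8)
handle (array([ 387. , -103.5]), array([ 3.4, 45. ]), 80.5)
lid (array([665.3,  90.5]), array([37.5, 37.2]), 85.0)
mat [[0.553, -0.045, 0.006], [0.54, -0.171, 0.006], [0.324, -0.15, 0.006], [0.337, -0.019, 0.006]]
mat mask (array([439.6, -94.4]), array([126.2, 216.9]), 83.9)
shelf corners [[0.712, 0.138, 0.04], [0.711, -0.095, 0.04]] purple (array([515.2,  48.6]), array([36.5, 36.8]), 74.0)
```

View pics/crop1.png

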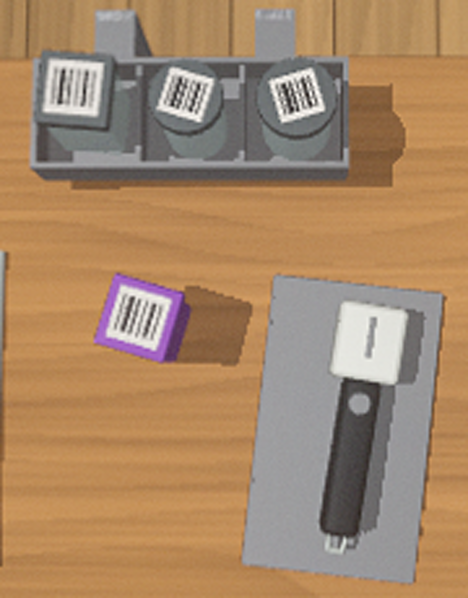

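The crop confirms both picks. The square dark lid is at crop (78,90), with round lids to its right and the purple square one below; the white-headed scanner lies on the mat. The label is at about (0.6655, 0.0905). The scanner origin is at about (0.445, -0.104) with yaw about -9°. I'll move above it and check with the wrist camera.

Call:
{"fn": "play_rows", "kwargs": {
  "commands": [
    [0, 0, 0, 0, 0, -5.7, -1],
    [0, 0, 0, 0, 0, -5.7, -1],
    [0, 0, 0, 0, 0, -5.8, -1]
  ]
}}

```text
time_s: 0.35
ee_pos: [0.2425, 0.4935, 0.2051]
eef_rot: [-3.141, -0.0, 2.99]
force: [0.4, -0.1, -0.1]
grip_width: 0.0937
grip_force: 0.0
```

Call:
{"fn": "play_rows", "kwargs": {
  "commands": [
    [-0.0147, -0.0279, 0, 0, 0, 0, -1],
    [-0.0147, -0.0279, 0, 0, 0, 0, -1],
    [-0.0147, -0.0279, 0, 0, 0, 0, -1],
    [-0.0147, -0.0279, 0, 0, 0, 0, -1],
    [-0.0147, -0.0279, 0, 0, 0, 0, -1],
    [-0.0147, -0.0279, 0, 0, 0, 0, -1],
    [-0.0147, -0.0279, 0, 0, 0, 0, -1],
    [-0.0147, -0.0279, 0, 0, 0, 0, -1],
    [-0.0147, -0.0279, 0, 0, 0, 0, -1],
    [-0.0147, -0.0279, 0, 0, 0, 0, -1],
    [-0.0147, -0.0279, 0, 0, 0, 0, -1],
    [-0.0147, -0.0279, 0, 0, 0, 0, -1],
    [-0.0147, -0.0279, 0, 0, 0, 0, -1],
    [-0.0147, -0.0279, 0, 0, 0, 0, -1],
    [-0.0147, -0.0279, 0, 0, 0, 0, -1],
    [-0.0147, -0.0279, 0, 0, 0, 0, -1],
    [-0.0147, -0.0279, 0, 0, 0, 0, -1],
    [-0.0147, -0.0279, 0, 0, 0, 0, -1],
    [-0.0147, -0.0279, 0, 0, 0, 0, -1],
    [-0.0147, -0.0279, 0, 0, 0, 0, -1]
  ]
}}

```text
time_s: 2.02
ee_pos: [0.4461, -0.1051, 0.2053]
eef_rot: [3.142, -0.0, 2.985]
force: [0.9, 0.3, -0.0]
grip_width: 0.0943
grip_force: 0.0
```

```bash
python3 - <<'E'
from h import *
W=model('wrist'); w=snap('wrist','w1')
np.save('W1.npy',np.array(W,dtype=object),allow_pickle=True)
o=ctrl.get_obs(); print(o['ee_pos'],np.degrees(o['eef_rot']),o['time_s'])
for x in (-85,29,85): print(x,proj(W,[[.445+x/1000*.988,-.104-x/1000*.156,.042]]))
E
```

```text
[ 0.44725191 -0.10869334  0.20511642] [-1.79941997e+02  4.42512885e-03  1.70926756e+02] 2.0667
-85 [[284.33473445 111.25083709]]
29 [[284.30086397 215.84452597]]
85 [[284.28451932 260.83591529]]
```

View pics/w1.png

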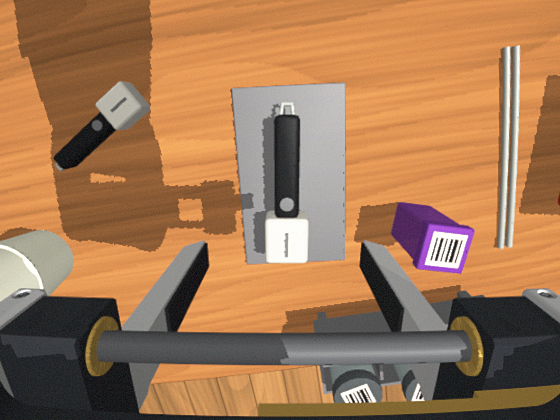

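The wrist picture shows the handle from about (288,115) to (287,217) and the head at (287,240), so the scanner is nearly aligned with the tool. Now I'll measure it and the mat from this nearer view.

```bash
cat > wm.py <<'E'
from h import *
import sys
from m import big,rect,white
def measure(w,W,box_h,box_hd,boxm):
    hsv=cv2.cvtColor(w,cv2.COLOR_BGR2HSV)
    d=cv2.inRange(hsv,(0,0,0),(180,255,65))
    # row-wise centres of the handle's top face
    for nm,msk,bx,z in(('handle',d,box_h,.042),('head',white(w,200),box_hd,.046)):
        x0,y0,x1,y1=bx; P=[]
        for v in range(y0,y1,2):
            u=np.flatnonzero(msk[v,x0:x1])
            if len(u)>10: q=cast(W,[(x0+u[0]-.5,v),(x0+u[-1]+.5,v)],z); P.append(np.r_[q.mean(0)[:2],np.linalg.norm(q[1]-q[0])])
        P=np.array(P); k=np.polyfit(P[:,0],P[:,1],1); print(nm,'yaw',np.degrees(np.arctan(k[0])).round(2),'y at x=.445',np.polyval(k,.445).round(4),'y at x=.5',np.polyval(k,.5).round(4),'w',np.median(P[:,2]).round(4))
    print('head rect',rect(big(white(w,200),box_hd,7),.046,W))
    m=cv2.inRange(hsv,(90,0,90),(150,75,170)); print('mat',rect(big(m,boxm,35),.006,W))
E
python3 - <<'E' | tail -4
from wm import *
W=np.load('W1.npy',allow_pickle=True); W=[np.array(x,float) for x in W]
w=cv2.imread('pics/w1.png')
measure(w,W,(270,125,305,195),(262,212,312,264),(228,80,350,266))
o=ctrl.get_obs(); print(o['ee_pos'],o['eef_rot'])
E
```

```text
head yaw -9.11 y at x=.445 -0.1013 y at x=.5 -0.1101 w 0.0482
head rect (array([ 502.3, -110.3]), array([48. , 54.4]), 80.6)
mat (array([440.8, -94. ]), array([127.3, 216.8]), 84.0)
[ 0.44725191 -0.10869334  0.20511642] [-3.14058031e+00  7.72330683e-05  2.98323466e+00]
```

Call:
{"fn": "play_rows", "kwargs": {
  "commands": [
    [0, 0, 0.03, 0, 0, 0, -1],
    [0, 0, 0.03, 0, 0, 0, -1],
    [0, 0, 0, 0, 0, 0, -1],
    [0, 0, 0, 0, 0, 0, -1],
    [0, 0, 0, 0, 0, 0, -1]
  ]
}}

```text
time_s: 2.48
ee_pos: [0.4465, -0.1034, 0.1469]
eef_rot: [-3.141, 0.001, 2.985]
force: [-0.0, -0.7, 0.7]
grip_width: 0.0941
grip_force: 0.0
```

```bash
python3 - <<'E' | tail -6
from wm import *
o=ctrl.get_obs(); W=model('wrist'); w=snap('wrist','w2')
p=proj(W,[[.372,-.091,.042],[.465,-.105,.042],[.502,-.111,.046]]).astype(int); print(p.tolist())
u=p[0][0]
measure(w,W,(u-24,p[0][1]+6,u+24,p[1][1]-12),(u-45,p[2][1]-45,u+45,p[2][1]+45),(u-70,0,u+80,p[2][1]+40))
print(o['ee_pos'],np.degrees(o['eef_rot']),ctrl.get_obs()['ee_pos'])
E
```

```text
[[284, 122], [284, 225], [284, 262]]
handle yaw -9.18 y at x=.445 -0.1018 y at x=.5 -0.1107 w 0.0266
head yaw -15.17 y at x=.445 -0.093 y at x=.5 -0.108 w 0.0448
head rect (array([ 502. , -110.4]), array([48.3, 53.6]), 81.1)
mat (array([441. , -93.9]), array([127.8, 217.1]), 84.0)
[ 0.44654313 -0.1034477   0.14693836] [-1.79986463e+02  7.54032891e-02  1.71047702e+02] [ 0.44673468 -0.10350087  0.14719609]
```

Call:
{"fn": "play_rows", "kwargs": {
  "commands": [
    [0.0013, 0.0018, 0.02, 0, 0, 0, -1],
    [0, 0, 0.025, 0, 0, 0, -1],
    [0, 0, 0.025, 0, 0, 0, -1],
    [0, 0, 0.025, 0, 0, 0, -1],
    [0, 0, 0.02, 0, 0, 0, -1],
    [0, 0, 0.013, 0, 0, 0, -1],
    [0, 0, 0.007, 0, 0, 0, -1],
    [0, 0, 0, 0, 0, 0, -1],
    [0, 0, 0, 0, 0, 0, -1],
    [0, 0, 0, 0, 0, 0, -1]
  ]
}}

```text
time_s: 3.37
ee_pos: [0.4458, -0.1016, 0.0117]
eef_rot: [-3.141, 0.002, 2.985]
force: [0.8, 0.4, 0.1]
grip_width: 0.0944
grip_force: 0.0
```

Call:
{"fn": "play_rows", "kwargs": {
  "commands": [
    [0, 0, 0, 0, 0, 0, 0],
    [0, 0, 0, 0, 0, 0, 0.3],
    [0, 0, 0, 0, 0, 0, 0.6],
    [0, 0, 0, 0, 0, 0, 1],
    [0, 0, 0, 0, 0, 0, 1],
    [0, 0, 0, 0, 0, 0, 1],
    [0, 0, 0, 0, 0, 0, 1],
    [0, 0, 0, 0, 0, 0, 1],
    [0, 0, 0, 0, 0, 0, 1],
    [0, 0, 0, 0, 0, 0, 1],
    [0, 0, 0, 0, 0, 0, 1],
    [0, 0, 0, 0, 0, 0, 1]
  ],
  "force": 25
}}

```text
time_s: 4.37
ee_pos: [0.445, -0.1015, 0.0105]
eef_rot: [-3.142, 0.0, 2.985]
force: [-0.3, -0.5, 0.3]
grip_width: 0.0279
grip_force: 25.0
```

Call:
{"fn": "play_rows", "kwargs": {
  "commands": [
    [0, 0, -0.005, 0, 0, 0, 1],
    [0, 0, -0.01, 0, 0, 0, 1],
    [0, 0, -0.015, 0, 0, 0, 1],
    [0, 0, -0.02, 0, 0, 0, 1],
    [0, 0, -0.025, 0, 0, 0, 1],
    [0, 0, -0.025, 0, 0, 0, 1],
    [0, 0, -0.025, 0, 0, 0, 1],
    [0, 0, -0.025, 0, 0, 0, 1],
    [0, 0, -0.02, 0, 0, 0, 1],
    [0, 0, -0.015, 0, 0, 0, 1],
    [0, 0, -0.01, 0, 0, 0, 1],
    [0, 0, -0.005, 0, 0, 0, 1],
    [0, 0, 0, 0, 0, 0, 1],
    [0, 0, 0, 0, 0, 0, 1]
  ]
}}

```text
time_s: 5.53
ee_pos: [0.4447, -0.1014, 0.2099]
eef_rot: [3.141, -0.001, 2.985]
force: [-0.3, 0.0, -2.8]
grip_width: 0.0278
grip_force: 25.0
```

Call:
{"fn": "play_rows", "kwargs": {
  "commands": [
    [-0.003, 0.005, 0, 0, 0, 0, 1],
    [-0.006, 0.01, 0, 0, 0, 0, 1],
    [-0.008, 0.0145, 0, 0, 0, 0, 1],
    [-0.009, 0.016, 0, 0, 0, 0, 1],
    [-0.009, 0.016, 0, 0, 0, 0, 1],
    [-0.009, 0.016, 0, 0, 0, 0, 1],
    [-0.009, 0.016, 0, 0, 0, 0, 1],
    [-0.009, 0.016, 0, 0, 0, 0, 1],
    [-0.009, 0.016, 0, 0, 0, 0, 1],
    [-0.009, 0.016, 0, 0, 0, 0, 1],
    [-0.009, 0.016, 0, 0, 0, 0, 1],
    [-0.009, 0.016, 0, 0, 0, 0, 1],
    [-0.009, 0.016, 0, 0, 0, 0, 1],
    [-0.009, 0.015, 0, 0, 0, 0, 1],
    [-0.006, 0.011, 0, 0, 0, 0, 1],
    [-0.004, 0.006, 0, 0, 0, 0, 1],
    [-0.0012, 0.0024, 0, 0, 0, 0, 1],
    [0, 0, 0, 0, 0, 0, 1],
    [0, 0, 0, 0, 0, 0, 1],
    [0, 0, 0, 0, 0, 0, 1]
  ]
}}

```text
time_s: 7.2
ee_pos: [0.6053, 0.0995, 0.2105]
eef_rot: [-3.141, -0.0, 2.985]
force: [0.2, 0.5, -2.3]
grip_width: 0.0282
grip_force: 25.0
```

```bash
python3 - <<'E' | tail -8
from h import *
o=ctrl.get_obs(); W=model('wrist'); w=snap('wrist','w3'); t=snap('top','top3'); s=snap('side','side3')
p=o['ee_pos']; print(p,np.degrees(o['eef_rot']),o['moment'],o['time_s'])
a=np.array([.987,-.16,0])
for n,M in(('wrist',W),('side',model('side'))): print(n,proj(M,[p+a*.0577+[0,0,.0355],p-a*.085+[0,0,.0315],[.6655,.0905,.13]]).round(1).tolist())
v=np.hstack([s[40:240,200:440],w[:200,160:400]]); cv2.imwrite('pics/c3.png',cv2.resize(np.vstack([s[60:300,200:520],w[0:240,120:440]]),None,fx=1.25,fy=1.25))
E
```

```text
[0.60529133 0.09946857 0.21049021] [-1.79994496e+02 -4.79031609e-03  1.71000523e+02] [-0.00542876 -0.06386726 -0.00423355] 7.2
wrist [[282.7, 372.0], [283.6, 107.9], [284.0, 277.7]]
side [[316.3, 76.3], [245.6, 91.0], [314.3, 127.6]]
```

View pics/c3.png

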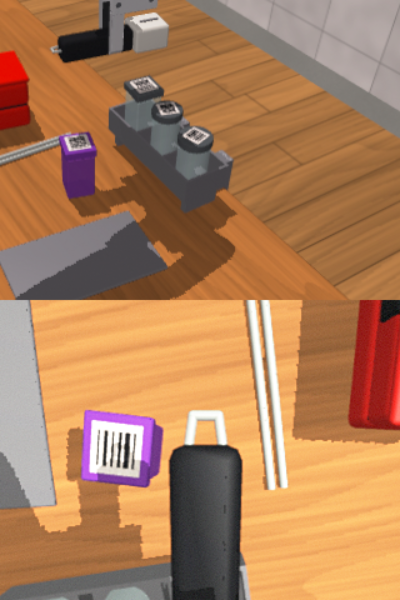

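In the upper (side) half, the scanner hangs level above the square shaker, with its head at side pixel ~(320,76) as predicted. In the lower (wrist) half, the handle is straight in the fingers. I'll lower it to hold height and check the head before the timed hold.

Call:
{"fn": "play_rows", "kwargs": {
  "commands": [
    [0, 0.0007, 0.004, 0, 0, 0, 1],
    [0, 0, 0.007, 0, 0, 0, 1],
    [0, 0, 0.007, 0, 0, 0, 1],
    [0, 0, 0.005, 0, 0, 0, 1],
    [0, 0, 0.003, 0, 0, 0, 1],
    [0, 0, 0, 0, 0, 0, 1],
    [0, 0, 0, 0, 0, 0, 1],
    [0, 0, 0, 0, 0, 0, 1],
    [0, 0, 0, 0, 0, 0, 1]
  ]
}}

```text
time_s: 8.1
ee_pos: [0.6058, 0.1006, 0.1848]
eef_rot: [3.141, 0.001, 2.985]
force: [0.2, 0.5, -1.2]
grip_width: 0.0276
grip_force: 25.0
```

```bash
python3 - <<'E' | tail -6
from h import *
from m import big,rect,white
o=ctrl.get_obs(); s=snap('side','side4'); S=model('side'); p=o['ee_pos']; print(p,o['eef_rot'],o['time_s'])
z=p[2]+.0355; a=np.array([.987,-.16,0]); u,v=proj(S,[p+a*.0577+[0,0,.0355]])[0].astype(int)
for th in(175,185,195): print(th,'head top',rect(big(white(s,th),(u-28,v-25,u+32,v+30)),z,S),'expected',((p+a*.0577)*1000).round(1))
cv2.imwrite('pics/c4.png',cv2.resize(s[v-60:v+90,u-110:u+90],None,fx=3.5,fy=3.5,interpolation=cv2.INTER_CUBIC)); print('crop origin',u-110,v-60)
E
```

```text
shelf corners [[0.712, 0.138, 0.04], [0.711, -0.095, 0.04]] purple (array([515.2,  48.6]), array([36.5, 36.8]), 74.0)
[0.60575641 0.10057786 0.18478488] [3.14145900e+00 5.14531617e-04 2.98500508e+00] 8.1
175 head top (array([663.6,  87.2]), array([49.2, 47. ]), 82.3) expected [662.7  91.3 184.8]
185 head top (array([664.4,  87.6]), array([48.2, 45.3]), 82.1) expected [662.7  91.3 184.8]
195 head top (array([664.5,  88.4]), array([46.8, 45.3]), 82.1) expected [662.7  91.3 184.8]
crop origin 205 28
```

View pics/c4.png

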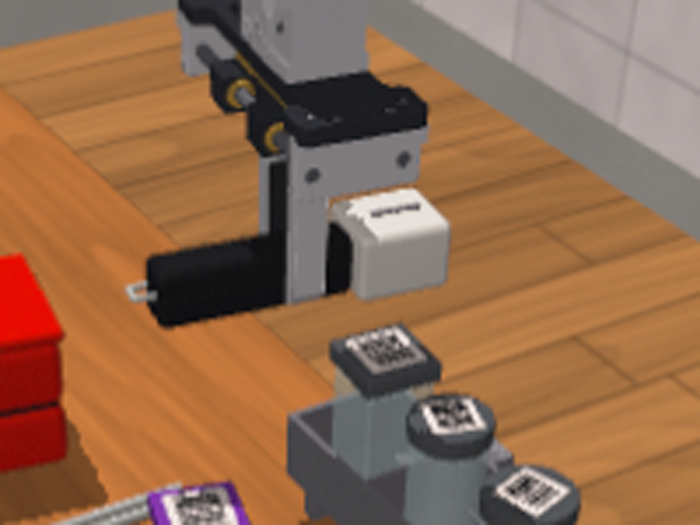

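The crop shows the scanner held level: handle at crop (215,280), head at (400,245), directly above the square lid at (385,360). The measured head position agrees with the prediction to within about 3 mm. Now I'll hold it still for 3 s.

Call:
{"fn": "play_rows", "kwargs": {
  "commands": [
    [0, 0, 0, 0, 0, 0, 1],
    [0, 0, 0, 0, 0, 0, 1],
    [0, 0, 0, 0, 0, 0, 1],
    [0, 0, 0, 0, 0, 0, 1],
    [0, 0, 0, 0, 0, 0, 1],
    [0, 0, 0, 0, 0, 0, 1],
    [0, 0, 0, 0, 0, 0, 1],
    [0, 0, 0, 0, 0, 0, 1],
    [0, 0, 0, 0, 0, 0, 1],
    [0, 0, 0, 0, 0, 0, 1],
    [0, 0, 0, 0, 0, 0, 1],
    [0, 0, 0, 0, 0, 0, 1],
    [0, 0, 0, 0, 0, 0, 1],
    [0, 0, 0, 0, 0, 0, 1],
    [0, 0, 0, 0, 0, 0, 1],
    [0, 0, 0, 0, 0, 0, 1],
    [0, 0, 0, 0, 0, 0, 1],
    [0, 0, 0, 0, 0, 0, 1]
  ]
}}

```text
time_s: 9.65
ee_pos: [0.6056, 0.1006, 0.1844]
eef_rot: [-3.142, 0.0, 2.985]
force: [-0.6, -0.3, -2.0]
grip_width: 0.028
grip_force: 25.0
```

Call:
{"fn": "play_rows", "kwargs": {
  "commands": [
    [0, 0, 0, 0, 0, 0, 1],
    [0, 0, 0, 0, 0, 0, 1],
    [0, 0, 0, 0, 0, 0, 1],
    [0, 0, 0, 0, 0, 0, 1],
    [0, 0, 0, 0, 0, 0, 1],
    [0, 0, 0, 0, 0, 0, 1],
    [0, 0, 0, 0, 0, 0, 1],
    [0, 0, 0, 0, 0, 0, 1],
    [0, 0, 0, 0, 0, 0, 1],
    [0, 0, 0, 0, 0, 0, 1],
    [0, 0, 0, 0, 0, 0, 1],
    [0, 0, 0, 0, 0, 0, 1],
    [0, 0, 0, 0, 0, 0, 1],
    [0, 0, 0, 0, 0, 0, 1],
    [0, 0, 0, 0, 0, 0, 1],
    [0, 0, 0, 0, 0, 0, 1],
    [0, 0, 0, 0, 0, 0, 1],
    [0, 0, 0, 0, 0, 0, 1]
  ]
}}

```text
time_s: 11.15
ee_pos: [0.6056, 0.1006, 0.1844]
eef_rot: [3.142, -0.0, 2.985]
force: [0.2, 0.3, -1.7]
grip_width: 0.0277
grip_force: 25.0
```

Call:
{"fn": "play_rows", "kwargs": {
  "commands": [
    [0, 0, -0.004, 0, 0, 0, 1],
    [0, 0, -0.007, 0, 0, 0, 1],
    [0, 0, -0.007, 0, 0, 0, 1],
    [0, 0, -0.005, 0, 0, 0, 1],
    [0, 0, -0.003, 0, 0, 0, 1],
    [0, 0, 0, 0, 0, 0, 1]
  ]
}}

```text
time_s: 11.65
ee_pos: [0.6059, 0.1006, 0.2115]
eef_rot: [3.141, 0.001, 2.985]
force: [-1.2, -0.6, -2.1]
grip_width: 0.0277
grip_force: 25.0
```

Call:
{"fn": "play_rows", "kwargs": {
  "commands": [
    [0.003, -0.005, 0, 0, 0, 0, 1],
    [0.006, -0.01, 0, 0, 0, 0, 1],
    [0.008, -0.0135, 0, 0, 0, 0, 1],
    [0.0095, -0.0155, 0, 0, 0, 0, 1],
    [0.0095, -0.0155, 0, 0, 0, 0, 1],
    [0.0095, -0.0155, 0, 0, 0, 0, 1],
    [0.0095, -0.0155, 0, 0, 0, 0, 1],
    [0.0095, -0.0155, 0, 0, 0, 0, 1],
    [0.0095, -0.0155, 0, 0, 0, 0, 1],
    [0.0095, -0.0155, 0, 0, 0, 0, 1],
    [0.0095, -0.0155, 0, 0, 0, 0, 1],
    [0.0095, -0.0155, 0, 0, 0, 0, 1],
    [0.0095, -0.0155, 0, 0, 0, 0, 1],
    [0.009, -0.0155, 0, 0, 0, 0, 1],
    [0.007, -0.0115, 0, 0, 0, 0, 1],
    [0.004, -0.0065, 0, 0, 0, 0, 1],
    [0.0018, -0.0031, 0, 0, 0, 0, 1],
    [0, 0, 0, 0, 0, -1.5, 1],
    [0, 0, 0, 0, 0, -1.5, 1],
    [0, 0, 0, 0, 0, 0, 1]
  ]
}}

```text
time_s: 13.32
ee_pos: [0.4392, -0.0958, 0.2103]
eef_rot: [3.142, -0.0, 3.039]
force: [0.3, 0.4, -2.1]
grip_width: 0.0277
grip_force: 25.0
```

Call:
{"fn": "play_rows", "kwargs": {
  "commands": [
    [0, 0, 0.005, 0, 0, 0, 1],
    [0, 0, 0.01, 0, 0, 0, 1],
    [0, 0, 0.015, 0, 0, 0, 1],
    [0, 0, 0.02, 0, 0, 0, 1],
    [0, 0, 0.025, 0, 0, 0, 1],
    [0, 0, 0.025, 0, 0, 0, 1],
    [0, 0, 0.025, 0, 0, 0, 1],
    [0, 0, 0.025, 0, 0, 0, 1],
    [0, 0, 0.015, 0, 0, 0, 1],
    [0, 0, 0.01, 0, 0, 0, 1],
    [0, 0, 0.007, 0, 0, 0, 1],
    [0, 0, 0.004, 0, 0, 0, 1],
    [0, 0, 0, 0, 0, 0, 1],
    [0, 0, 0, 0, 0, 0, 1],
    [0, 0, 0, 0, 0, 0, 1]
  ]
}}

```text
time_s: 14.57
ee_pos: [0.4396, -0.0961, 0.0251]
eef_rot: [-3.141, 0.001, 3.037]
force: [-0.2, -1.0, -2.1]
grip_width: 0.0277
grip_force: 25.0
```

Next I'll go down slowly the last 14.5 mm, to the grasp height of 0.0105.

Call:
{"fn": "play_rows", "kwargs": {
  "commands": [
    [0, 0, 0.004, 0, 0, 0, 1],
    [0, 0, 0.004, 0, 0, 0, 1],
    [0, 0, 0.003, 0, 0, 0, 1],
    [0, 0, 0.001, 0, 0, 0, 1],
    [0, 0, 0.001, 0, 0, 0, 1],
    [0, 0, 0.001, 0, 0, 0, 1],
    [0, 0, 0.0005, 0, 0, 0, 1],
    [0, 0, 0, 0, 0, 0, 1],
    [0, 0, 0, 0, 0, 0, 1],
    [0, 0, 0, 0, 0, 0, 1]
  ]
}}

```text
time_s: 15.4
ee_pos: [0.4392, -0.096, 0.0104]
eef_rot: [-3.142, 0.0, 3.037]
force: [-4.0, 0.1, 7.2]
grip_width: 0.0278
grip_force: 25.0
```

Call:
{"fn": "play_rows", "kwargs": {
  "commands": [
    [0, 0, 0, 0, 0, 0, 1],
    [0, 0, 0, 0, 0, 0, 1],
    [0, 0, 0, 0, 0, 0, 0.35],
    [0, 0, 0, 0, 0, 0, 0.2],
    [0, 0, 0, 0, 0, 0, 0],
    [0, 0, 0, 0, 0, 0, -0.5],
    [0, 0, 0, 0, 0, 0, -1],
    [0, 0, 0, 0, 0, 0, -1],
    [0, 0, 0, 0, 0, 0, -1],
    [0, 0, 0, 0, 0, 0, -1],
    [0, 0, 0, 0, 0, 0, -1],
    [0, 0, 0, 0, 0, 0, -1]
  ],
  "force": 4
}}

```text
time_s: 16.4
ee_pos: [0.4391, -0.096, 0.0099]
eef_rot: [-3.142, -0.0, 3.037]
force: [0.5, -0.6, -0.4]
grip_width: 0.0873
grip_force: 0.0
```

Call:
{"fn": "play_rows", "kwargs": {
  "commands": [
    [0, 0, -0.005, 0, 0, 0, -1],
    [0, 0, -0.01, 0, 0, 0, -1],
    [0, 0, -0.02, 0, 0, 0, -1],
    [0, 0, -0.03, 0, 0, 0, -1],
    [0, 0, -0.03, 0, 0, 0, -1],
    [0, 0, -0.03, 0, 0, 0, -1],
    [0, 0, -0.03, 0, 0, 0, -1],
    [0, 0, -0.02, 0, 0, 0, -1],
    [0, 0, -0.01, 0, 0, 0, -1],
    [0, 0, 0, 0, 0, 0, -1],
    [0, 0, 0, 0, 0, 0, -1],
    [0, 0, 0, 0, 0, 0, -1]
  ]
}}

```text
time_s: 17.4
ee_pos: [0.4386, -0.0958, 0.1936]
eef_rot: [3.141, -0.002, 3.037]
force: [0.3, -0.1, -0.4]
grip_width: 0.0939
grip_force: 0.0
```

```bash
python3 - <<'E'
from h import *
w=snap('wrist','w5'); s=snap('side','side5'); o=ctrl.get_obs(); print(o['ee_pos'],o['grip_width'],o['time_s'])
cv2.imwrite('pics/c5.png',np.hstack([w[40:340,170:470],s[80:380,120:420]]))
E
```

```text
[ 0.43865702 -0.09583154  0.19367273] 0.09399615748326395 17.5
```

View pics/c5.png

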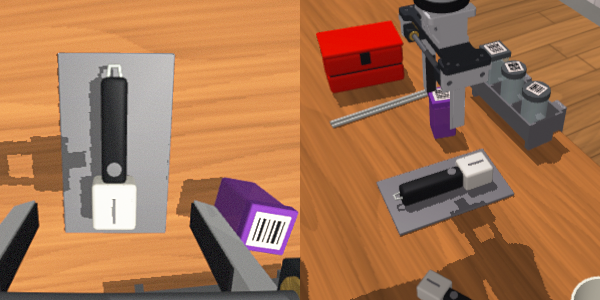

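The scanner lies lengthwise on the mat: in the wrist half, handle at crop (114,130) and head at (113,205). In the side half it lies wholly within the mat. The gripper is clear and the square shaker is still in its slot.

```bash
python3 -c "
from station import ctrl
print(ctrl.hand_in())"
```

```text
the job is handed in; nothing more can be done
None
```

I handed the job in at about 17.5 s: the scanner was held level about 5 cm above the square shaker's label for 3 s, then set down lengthwise on its mat, with the shaker left in its slot (no verdict was returned).

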